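Set the sprung panel clamp to its middle holding position

ROBOT

A 7-joint arm with a two-finger parallel gripper is mounted at the origin on the work surface. World frame = base frame: x ahead of the robot, y to its left, z up, the work surface at z = 0. Lengths are in m, angles in rad, forces in N, time in s.
With the tool pointing down it reaches from about 0.425 to 0.925 m from the base axis. Payload 6.8 kg.
Tool frame: the origin (TCP) lies at the centre of the arm's flange, where the gripper is bolted on; the fingertips stand 173 mm ahead of it and the grasp point (between the pads) lies 155 mm ahead of it (r.hold_point_z is the distance from the TCP to the grasp point, in m); z points along the fingers, x is the direction in which the jaws open and shut, and the axes are right-handed (so a half turn about z gives the same grasp; the last joint's range is limited). The gripper opens to 85 mm and grips with 20 to 120 N. Pads are 22 mm wide; open, the fingers measure 114 mm over their backs; the gripper's body (76 mm by 85 mm) begins 54 mm behind the grasp point. The pads swing forward as they close: fully open they stand 13 mm farther back than shut.
Start: joints at [1.232, 0.477, 0.022, 1.555, -0.011, 1.109, -0.083], TCP at [0.154, -0.657, 0.405] pointing down, gripper open.
Joint ranges: [-2.96, 2.96], [-0.34, 2.1], [-1.41, 1.46], [0.24, 2.44], [-1.37, 4.51], [0.17, 1.92], [-2.96, 2.96]. Speed limits (rad/s): [2.39, 2.39, 3.14, 3.14, 3.14, 3.14, 3.14].

INTERFACE

Orientations are given as a rotation vector (axis times angle).
In Python, from bench import r gives the robot as it stands.
- The arm moves only by the tool apply_moves, never from a script. Its arguments are lists of equal length, an entry for each row: "dp": the shift along the tool's x, y, z scaled (see below), a list of three; "twist": the turn, a rotation vector about the tool's x, y, z scaled (see below), a list of three; "jaw": the closure in counts, from 0 (fully open) to 255 (shut). In form: {"dp": [[x, y, z], ...], "twist": [[rx, ry, rz], ...], "jaw": [jaw, ...]}. A call has 1 to 20 rows; each row shifts and turns the pose as measured when the row begins, along the tool's axes as they then stand; what a row does not reach is not made up. The controller multiplies each number of a shift by 12 cm and each number of a turn by 120 degrees. A row lasts 1/10 s, in which the tool goes at most 50 mm and 8.59 degrees, less where a joint would pass 70% of its speed; a pose out of reach is approached as far as the arm can. A call with a number of a shift or a turn outside -1 to 1 is refused whole. A call with a gripper value outside its range is refused whole. The fingers move at their own pace and stop on an object; "grip_force" is the grip in N (left out, the last holds). Time passes only in rows, so rows that do not move let the fingers close. It gives the time, the measured TCP pose, the force and the opening at its end, in the units of the state.
- r.get_obs(): the state, without advancing time (a new reading comes with each control period).
- r.grab_frame(name): name is "scene" or "top" or "wrist"; returns a dict with "color" (420x560x3 uint8, red, green, blue), "z_map" (420x560 float32, m along the optical axis (not along the pixel's ray), 0 where there is no reading), "intrinsics" (3x3 intrinsics, pixels), "dist_coeffs" ([k1, k2, p1, p2, k3] as OpenCV has them; the pictures are not rectified), "R" (3x3) and "t" (3): a world point X has camera coordinates R X + t; the wrist camera has in their place "hand_eye" (4x4, takes a point from camera to tool coordinates, whose origin is the TCP and whose axes are the tool frame's). Camera axes: x right, y down, z forward; pixel columns grow to the right and rows downward; lengths in m; the calibration is good to about 2 mm. A picture is of the moment at which its call begins: read the wrist's pose just before it.
- r.hand_in(): hands the job in, once; it reports no verdict.
The state is a dict: "clock": time; "joints": joint angles; "qvel": joint speeds; "tau": joint torques, N m; "tcp_pos": TCP position; "orientation": TCP orientation; "contact_force": force on the tool from outside, world axes, zero at the start; "moment": the same for the moment, N m; "grip_width": finger opening in m.
Only numpy, scipy, OpenCV 4.12 (cv2) and the standard library are available. Lean on these libraries where they do the work, as an engineer would, in place of code of your own. Each camera call takes 0.05 s, during which the arm holds its last target.

TASK

Open the sprung panel clamp to its middle holding position, ready for the next small painting panel: with the fingertips push the wooden jaw straight back, away from the low fence, until the stop pin drops into the first notch, then let the jaw go so that it springs back a little and stays caught on the pin. Do not push it on so far that the pin jumps into the second notch, do not touch the pin, and leave the jar, bottle, paint pot and loose wood panel where they are.

Things in the scene. Friction and masses are not known exactly. Their poses are not given: they have to be found in the camera images.
- clamp: Panel clamp, fixed to the table: plywood base plate 310 x 160 x 12 mm. Origin on the table, 150 mm from the plate's fence end. x points from the fence to the stop pin, the way the jaw is pushed; y across; z up. At x = 130 mm an aluminium bridge (36 x 88 mm, top 48 mm above the table) carries the stop pin.
- fence_top (a point): Middle of the upper inner edge of the low dark wooden fence across the near end of the clamp (18 mm thick, 150 mm wide, top 26 mm above the table); at clamp x = -128 mm.
- jaw_face (a point): Centre of the jaw's near face, which looks at the fence: flat, cork-faced, 100 mm wide, from 14 to 59 mm above the table (this point: 36.5 mm). The jaw is a solid wooden block 95 mm long, 100 mm wide, 45 mm tall. At the start the face is 78 mm from the fence.
- jaw (a joint): How far the jaw is pushed back along clamp +x, in m, 0 (rest) to 0.062. A spring drives it back to 0: 5 N at 0, 8 N at 0.036, 10 N at 0.062, plus about 3 N on the ramp. Let go between 0.030 and 0.050, it returns to 0.026 and is caught by the pin: the middle position. Pushed beyond about 0.054 it is caught at 0.056 instead, for good.
- stop_pin (a joint): How far the sprung stop pin has dropped, in m: 0 at the start (resting on the jaw's steel tail bar), 0.009 fully down in a notch. It drops into the first notch when the jaw is about 0.028 back; from about 0.034 to 0.046 of jaw travel a ramp lifts it out again, and beyond about 0.054 it drops into the second notch.
- pin_top (a point): Top of the stop pin's black round knob (20 mm across), over the bridge; 78 mm above the table at the start, 69 mm when the pin is down. Not to be touched.
- brush_jar: Bystander: glass jar with paint brushes, 72 mm across, jar 105 mm tall, brushes to 215 mm. Origin at the centre of its underside.
- medium_bottle: Bystander: closed bottle with a cap, 58 mm across, 140 mm tall. Origin at the centre of its underside.
- paint_pot: Bystander: small lidded paint pot, 49 mm across, 54 mm tall. Origin at the centre of its underside.
- wood_panel: Bystander: loose square white-primed wood panel 100 x 100 x 12 mm lying on the table. Origin at the centre of its underside.

How it is judged:
By the outcome, as a careful person would: the job done as asked, in the order asked, and still so for the second after the job is handed in, with the robot touching nothing.
It also fails if it takes over 35 s, if anything falls off the work surface, if the arm or the gripper's body presses on something with over 40 N, if the wrist force passes 120 N, or if a joint passes its speed limit or range.

## Working session

There is one attempt and no reset: what is moved stays moved. The work goes in short steps, Python scripts to look and compute and a tool call to move; the robot and the scene stay as the last step left them, time stands still between calls to the robot, and variables do not carry over. Pictures are saved under pics/ and viewed, and the job is handed in when it is done.

Besides the shell and the picture viewer there is one more tool, called as name(argument=value, ...) on one line, values as JSON. apply_moves: Moves the arm, as the interface text tells. Shifts and turns lie within -1 to 1; 1 stands for 12 cm of shift or 120 degrees of turn. Its arguments: {"type":"object","properties":{"dp":{"type":"array"},"twist":{"type":"array"},"jaw":{"type":"array"},"grip_force":{"type":"number"}},"required":["dp","twist","jaw"]}

```bash
mkdir -p pics; ls; cat > h.py <<'E'
import numpy as np, cv2
from bench import r
def grab(n,fn=None):
    f=r.grab_frame(n)
    if fn: cv2.imwrite('pics/'+fn,f['color'][:,:,::-1])
    np.savez('/tmp/%s.npz'%n,**{k:np.asarray(v) for k,v in f.items()})
    return f
def ray(f,u,v):
    p=cv2.undistortPoints(np.array([[[u,v]]],float),np.array(f['intrinsics']),np.array(f['dist_coeffs']))[0,0]
    d=np.array(f['R']).T@np.array([p[0],p[1],1]); c=-np.array(f['R']).T@np.array(f['t'])
    return c,d
def onz(f,u,v,z):
    c,d=ray(f,u,v); return c+d*(z-c[2])/d[2]
def bydepth(f,u,v):
    c,d=ray(f,u,v); return c+d*float(f['z_map'][int(v),int(u)])
E
python3 - <<'E'
from h import *
print(r.get_obs())
for n in('scene','top'):
    f=grab(n,n+'1.png'); print(n,-np.array(f['R']).T@f['t'])
E
```

```text
pics
{'clock': 0.0, 'joints': array([ 1.23188478,  0.47783687,  0.02237387,  1.55645487, -0.01151458,
        1.10929139, -0.08309011]), 'qvel': array([ 0.00080991, -0.00163429,  0.00071534, -0.00040467, -0.00028671,
       -0.00070592,  0.00025595]), 'tau': array([-8.53833808e-05, -5.96443248e+01,  1.60786349e+00, -2.81198305e+01,
        1.24899988e-02,  9.34486248e-03,  2.72736764e-05]), 'tcp_pos': array([ 0.15434876, -0.65683714,  0.40369998]), 'orientation': array([-2.46164113e+00,  1.95022574e+00,  2.42373197e-03]), 'contact_force': array([0.61990348, 0.63955282, 0.75045724]), 'moment': array([-0.05695347, -0.05392931,  0.01248411]), 'grip_width': 0.08554271026460948}
scene [ 1.39522675 -0.46769818  0.90482876]
top [0.45654191 0.03868087 1.28690646]
```

View pics/scene1.png

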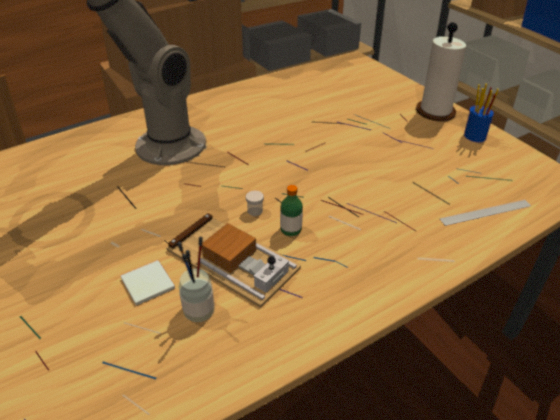

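View pics/top1.png

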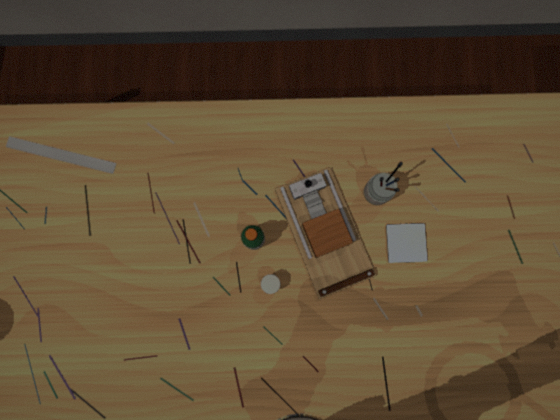

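The scene view shows the clamp at about (240,260), with the jar, bottle and pot around it. In the top view the fence is near (347,283), the jaw near (330,232) and the pin knob near (309,183). Next I'll enlarge the top view.

```bash
python3 - <<'E'
from h import *
f=dict(np.load('/tmp/top.npz'))
c=f['color'][150:310,220:440,::-1]
cv2.imwrite('pics/top1z.png',cv2.resize(np.clip(c*1.5,0,255).astype(np.uint8),None,fx=3.6,fy=3.6,interpolation=cv2.INTER_CUBIC))
for u,v in[(309,183),(330,232),(347,283),(252,236),(270,284),(381,188),(407,243)]: print(u,v,bydepth(f,u,v).round(4))
E
```

```text
309 183 [ 0.6924 -0.0397  0.0777]
330 232 [ 0.5696 -0.0898  0.0588]
347 283 [ 0.4415 -0.1316  0.0269]
252 236 [0.5569 0.1019 0.1404]
270 284 [0.4437 0.0638 0.0507]
381 188 [ 0.6709 -0.2143  0.103 ]
407 243 [ 0.5407 -0.2941  0.011 ]
```

View pics/top1z.png

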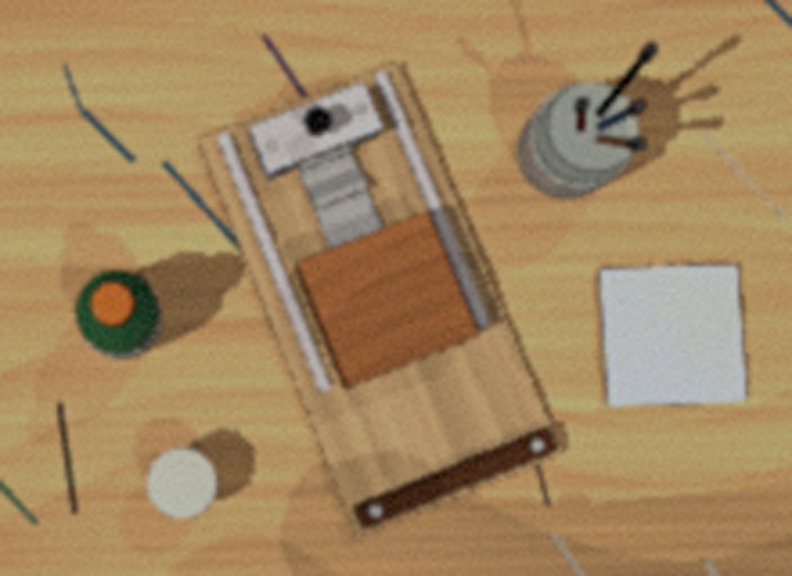

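The enlarged view shows the jaw block, the fence with two screws, the pin and the rails clearly. I'll measure the jaw top by its colour mask and the fence by its screws.

```bash
cat > meas.py <<'E'
from h import *
def jawmeas(f):
    z=f['z_map'];hsv=cv2.cvtColor(f['color'],cv2.COLOR_RGB2HSV)
    P=np.zeros(z.shape+(3,))
    K=f['intrinsics'];vv,uu=np.mgrid[0:420,0:560].astype(float)
    p=cv2.undistortPoints(np.stack([uu.ravel(),vv.ravel()],-1)[:,None],K,f['dist_coeffs'])[:,0]
    X=np.c_[p,np.ones(len(p))]*z.ravel()[:,None]
    W=((X-f['t'])@f['R']).reshape(420,560,3)
    roi=np.zeros(z.shape,bool);roi[150:310,270:385]=1
    m=(roi&(abs(W[:,:,2]-.059)<.012)&(hsv[:,:,1]>120)&(hsv[:,:,0]<15)).astype(np.uint8)
    m=cv2.morphologyEx(m,cv2.MORPH_OPEN,np.ones((3,3)))
    c=max(cv2.findContours(m,cv2.RETR_EXTERNAL,cv2.CHAIN_APPROX_NONE)[0],key=cv2.contourArea)
    pts=np.array([onz(f,u,v,.059)[:2] for u,v in c[:,0]])
    rc=cv2.minAreaRect((pts*1000).astype(np.float32))
    return rc,m,W,hsv
E
python3 - <<'E'
from meas import *
f=dict(np.load('/tmp/top.npz'))
rc,m,W,hsv=jawmeas(f);print('jaw rect',rc,cv2.boxPoints(rc))
for n,uv,z in[('s1',(374,511),.026),('s2',(537,446),.026),('knob',(318,121),.078),('rail L near',(323,388),.02),('railL far',(224,138),.02),('pl far L',(203,138),.012),('pl far R',(402,64),.012)]:
    print(n,onz(f,220+uv[0]/3.6,150+uv[1]/3.6,z)[:2].round(4))
E
```

```text
jaw rect ((568.3926391601562, -82.53842163085938), (94.52320861816406, 100.73255920410156), 20.559988021850586) [[ 506.4533    -51.977924]
 [ 541.8294   -146.29433 ]
 [ 630.332    -113.09892 ]
 [ 594.9559    -18.782516]]
s1 [ 0.4203 -0.0721]
s2 [ 0.4632 -0.1892]
knob [ 0.6909 -0.038 ]
rail L near [ 0.5078 -0.0392]
railL far [0.6911 0.0273]
pl far L [0.6929 0.0426]
pl far R [ 0.745  -0.1055]
```

Jaw 94.5 x 100.7 mm at 20.3°, face centre about (0.524,-0.099). That agrees with the fence (87 mm from its middle, as it should be) and with the pin (266 mm, expected 267). First I'll shut the gripper and line up the tool, so that tool -y equals clamp +x.

apply_moves(dp=[[0, 0, 0], [0, 0, 0], [0, 0, 0]], twist=[[0, 0, -0.058], [0, 0, 0], [0, 0, 0]], jaw=[255, 255, 255])

```text
clock: 0.4
tcp_pos: [0.1543, -0.6564, 0.4022]
orientation: [-2.574, 1.796, 0.006]
contact_force: [-0.0, 0.6, 1.1]
grip_width: 0.0439
```

```bash
cat > st.py <<'E'
from h import *
from scipy.spatial.transform import Rotation as Ro
a=np.deg2rad(20.3);U=np.array([np.cos(a),np.sin(a),0]);V=np.array([-U[1],U[0],0]);F=np.array([.5240,-.0995,0])
o=r.get_obs();p=o['tcp_pos'];M=Ro.from_rotvec(o['orientation']).as_matrix()
tip=p+M[:,2]*.173
print('t',o['clock'],'tcp',p.round(4),'tip',tip.round(4),'w',o['grip_width'],'F',o['contact_force'].round(2))
print('M',M.round(3).tolist(),'xang',np.rad2deg(np.arctan2(M[1,0],M[0,0])))
print('tip rel face along U,V:',((tip-F)@U).round(4),((tip-F)@V).round(4))
tgt=F-U*.039; tgt[2]=.23
print('shift tool to gap',(M.T@(tgt-tip)/.12).round(3))
E
python3 st.py
```

```text
t 0.4 tcp [ 0.1543 -0.6564  0.4022] tip [ 0.1541 -0.6557  0.2292] w 0.04391278415816245 F [-0.02  0.62  1.06]
M [[0.345, -0.938, -0.001], [-0.938, -0.345, 0.004], [-0.005, -0.0, -1.0]] xang -69.79745650612446
tip rel face along U,V: -0.5399 -0.3933
shift tool to gap [-3.284 -4.169  0.01 ]
```

apply_moves(dp=[[-0.24, -0.31, 0], [-0.24, -0.31, 0], [-0.24, -0.31, 0], [-0.24, -0.31, 0], [-0.24, -0.31, 0], [-0.24, -0.31, 0], [-0.24, -0.31, 0], [-0.24, -0.31, 0], [-0.24, -0.31, 0], [-0.24, -0.31, 0], [-0.24, -0.31, 0], [-0.24, -0.31, 0]], twist=[[0, 0, 0], [0, 0, 0], [0, 0, 0], [0, 0, 0], [0, 0, 0], [0, 0, 0], [0, 0, 0], [0, 0, 0], [0, 0, 0], [0, 0, 0], [0, 0, 0], [0, 0, 0]], jaw=[255, 255, 255, 255, 255, 255, 255, 255, 255, 255, 255, 255])

```text
clock: 1.6
tcp_pos: [0.4677, -0.1722, 0.4019]
orientation: [2.531, -1.859, -0.001]
contact_force: [1.0, -0.6, 0.4]
grip_width: -0.0003
```

```bash
python3 st.py
```

```text
t 1.6 tcp [ 0.4677 -0.1722  0.4019] tip [ 0.4675 -0.1722  0.2289] w -0.0003427373657912654 F [ 0.99 -0.59  0.43]
M [[0.299, -0.954, -0.001], [-0.954, -0.299, -0.0], [-0.0, 0.001, -1.0]] xang -72.58163825175895
tip rel face along U,V: -0.0783 -0.0486
shift tool to gap [-0.421 -0.306 -0.01 ]
```

Orientation drifted by about 3°, so I'll correct it along with the remaining shift and start lowering.

apply_moves(dp=[[-0.22, -0.15, 0], [-0.2, -0.15, 0], [0, 0, 0], [0, 0, 0.3], [0, 0, 0.3], [0, 0, 0.3], [0, 0, 0]], twist=[[0, 0, -0.024], [0, 0, 0], [0, 0, 0], [0, 0, 0], [0, 0, 0], [0, 0, 0], [0, 0, 0]], jaw=[255, 255, 255, 255, 255, 255, 255])

```text
clock: 2.3
tcp_pos: [0.4906, -0.1033, 0.2935]
orientation: [-2.572, 1.795, -0.009]
contact_force: [-0.7, -1.3, 0.5]
grip_width: -0.0002
```

```bash
python3 st.py; python3 - <<'E'
from h import *
f=grab('wrist','w1.png');grab('scene','s2.png');grab('top','t2.png')
c=cv2.imread('pics/s2.png')[170:320,110:330];cv2.imwrite('pics/s2z.png',cv2.resize(c,None,fx=3.6,fy=3.6,interpolation=cv2.INTER_CUBIC))
E
```

```text
t 2.3 tcp [ 0.4906 -0.1033  0.2935] tip [ 0.4919 -0.1032  0.1205] w -0.00021106719540148425 F [-0.73 -1.25  0.53]
M [[0.345, -0.939, 0.007], [-0.939, -0.345, 0.001], [0.002, -0.007, -1.0]] xang -69.83351940693369
tip rel face along U,V: -0.0314 0.0077
shift tool to gap [ 0.066  0.057 -0.912]
```

View pics/s2z.png

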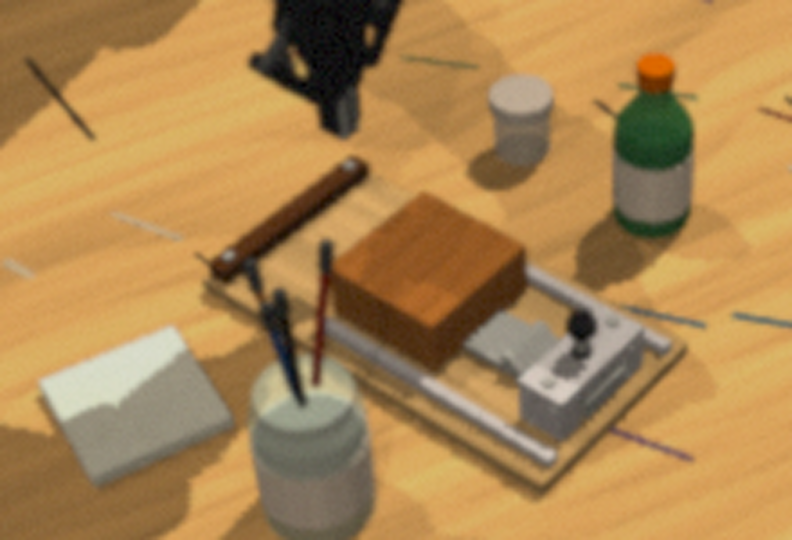

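View pics/w1.png

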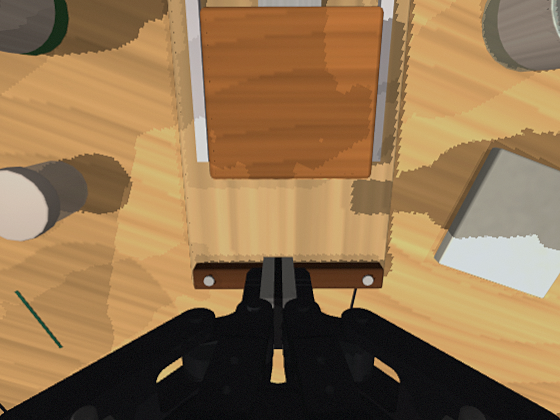

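The wrist view shows the jaw's near edge at row 177, the fence at row 272 and the fingertips at (278,260). The fingers are square to the jaw and about 8 mm left of its centre. I'll centre them and lower into the gap.

apply_moves(dp=[[0.065, 0.06, 0], [0, 0, 0], [0, 0, 0.25], [0, 0, 0.2], [0, 0, 0.15], [0, 0, 0.06], [0, 0, 0]], twist=[[0, 0, 0], [0, 0, 0], [0, 0, 0], [0, 0, 0], [0, 0, 0], [0, 0, 0], [0, 0, 0]], jaw=[255, 255, 255, 255, 255, 255, 255])

```text
clock: 3.15
tcp_pos: [0.4953, -0.1178, 0.2277]
orientation: [-2.557, 1.797, -0.053]
contact_force: [-0.2, 0.0, 0.6]
grip_width: -0.0
```

```bash
python3 st.py
```

```text
t 3.15 tcp [ 0.4953 -0.1178  0.2277] tip [ 0.5017 -0.1189  0.0548] w -4.099931738101069e-05 F [-0.17  0.01  0.61]
M [[0.338, -0.94, 0.037], [-0.941, -0.339, -0.006], [0.018, -0.033, -0.999]] xang -70.21506844130055
tip rel face along U,V: -0.0277 -0.0104
shift tool to gap [-0.059  0.047 -1.463]
```

apply_moves(dp=[[-0.08, 0, 0], [0, 0, 0], [0, 0, 0.08], [0, 0, 0.08], [0, 0, 0]], twist=[[-0.016, -0.009, 0], [0, 0, 0], [0, 0, 0], [0, 0, 0], [0, 0, 0]], jaw=[255, 255, 255, 255, 255])

```text
clock: 3.65
tcp_pos: [0.494, -0.1103, 0.2111]
orientation: [-2.566, 1.808, -0.011]
contact_force: [-0.5, 0.9, 0.4]
grip_width: -0.0004
```

```bash
python3 st.py; python3 -c "
from h import *
print(r.get_obs()['joints'].round(3))"
```

```text
t 3.65 tcp [ 0.494  -0.1103  0.2111] tip [ 0.4952 -0.1106  0.0381] w -0.000377249691443801 F [-0.54  0.86  0.41]
M [[0.337, -0.942, 0.007], [-0.942, -0.337, -0.002], [0.004, -0.006, -1.0]] xang -70.31579142108893
tip rel face along U,V: -0.0308 -0.0004
shift tool to gap [ 0.004  0.058 -1.599]
[ 0.332  0.5   -0.29   2.087  0.256  0.58  -1.366]
```

apply_moves(dp=[[0, -0.05, 0], [0, -0.05, 0], [0, -0.05, 0], [0, -0.04, 0], [0, 0, 0]], twist=[[0, 0, 0], [0, 0, 0], [0, 0, 0], [0, 0, 0], [0, 0, 0]], jaw=[255, 255, 255, 255, 255])

```text
clock: 4.15
tcp_pos: [0.5162, -0.1029, 0.2107]
orientation: [2.567, -1.81, 0.007]
contact_force: [-2.6, -0.9, 2.2]
grip_width: 0.0002
```

```bash
python3 st.py; python3 - <<'E'
from meas import *
f=grab('top','t3.png');rc,*_=jawmeas(f);print(rc)
grab('scene','s3.png');grab('wrist','w3.png')
c=cv2.imread('pics/s3.png')[170:320,110:330];cv2.imwrite('pics/s3z.png',cv2.resize(c,None,fx=3.6,fy=3.6,interpolation=cv2.INTER_CUBIC))
E
```

```text
t 4.15 tcp [ 0.5162 -0.1029  0.2107] tip [ 0.5167 -0.1034  0.0377] w 0.00019060634912054414 F [-2.61 -0.88  2.17]
M [[0.336, -0.942, 0.003], [-0.942, -0.336, -0.003], [0.004, -0.002, -1.0]] xang -70.3736121086186
tip rel face along U,V: -0.0082 -0.0012
shift tool to gap [-0.     0.254 -1.603]
((571.2565307617188, -81.56108093261719), (92.23908233642578, 100.5533218383789), 20.564416885375977)
```

View pics/s3z.png

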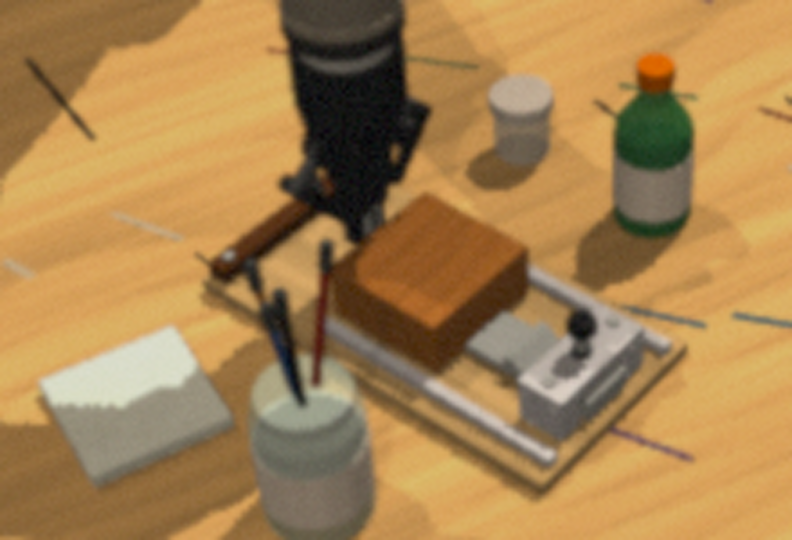

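View pics/w3.png

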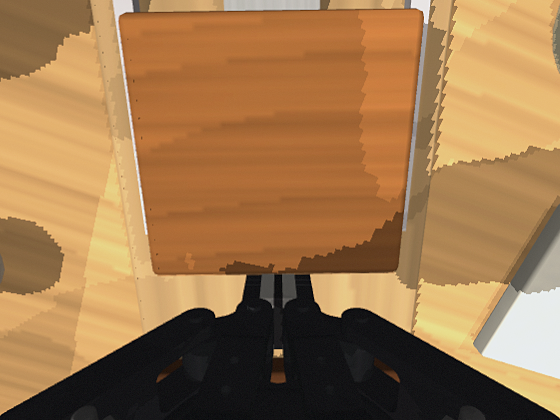

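Contact has begun: about 2.7 N, and in the wrist view the tips meet the near face at (278,272). I'll push slowly and watch the top view.

apply_moves(dp=[[0, -0.04, 0], [0, -0.04, 0], [0, -0.04, 0], [0, -0.04, 0], [0, -0.04, 0], [0, -0.03, 0]], twist=[[0, 0, 0], [0, 0, 0], [0, 0, 0], [0, 0, 0], [0, 0, 0], [0, 0, 0]], jaw=[255, 255, 255, 255, 255, 255])

```text
clock: 4.9
tcp_pos: [0.5327, -0.0972, 0.2087]
orientation: [2.546, -1.805, -0.022]
contact_force: [-8.9, -2.9, 6.5]
grip_width: 0.0002
```

```bash
cat > chk.py <<'E'
import sys
from meas import *
f=grab('top');rc,m,W,_=jawmeas(f)
a=np.deg2rad(20.3);U=np.array([np.cos(a),np.sin(a)])
b=cv2.boxPoints(rc);e=np.sort(b@U);print(rc,'far edge moved mm',e[2:].mean()-FAR0 if (FAR0:=None) else (e[2:].mean(),e[:2].mean()))
f0=grab('scene','x.png');c=cv2.imread('pics/x.png')[170:320,110:330];cv2.imwrite('pics/'+sys.argv[1],cv2.resize(c,None,fx=3.6,fy=3.6,interpolation=cv2.INTER_CUBIC))
# knob height from top depth near dark knob
k=(f['color'].sum(2)<110);k[:165]=0;k[205:]=0;k[:,:295]=0;k[:,325:]=0
print('knob z',np.percentile(W[k][:,2],[50,80,95]).round(4),k.sum(),W[k].mean(0).round(3))
E
python3 st.py; python3 chk.py s4z.png
```

```text
t 4.9 tcp [ 0.5327 -0.0972  0.2087] tip [ 0.5287 -0.0988  0.0358] w 0.0002202572511487987 F [-8.87 -2.91  6.5 ]
M [[0.331, -0.943, -0.023], [-0.944, -0.331, -0.009], [0.001, 0.025, -1.0]] xang -70.67182123594881
tip rel face along U,V: 0.0047 -0.001
shift tool to gap [-1.000e-03  4.040e-01 -1.609e+00]
((585.0098876953125, -76.3521728515625), (89.22486114501953, 100.26683807373047), 20.595172882080078) far edge moved mm (np.float64(566.7968642316183), np.float64(477.5731547097653))
knob z [0.0786 0.0811 0.0816] 35 [ 0.692 -0.037  0.078]
```

View pics/s4z.png

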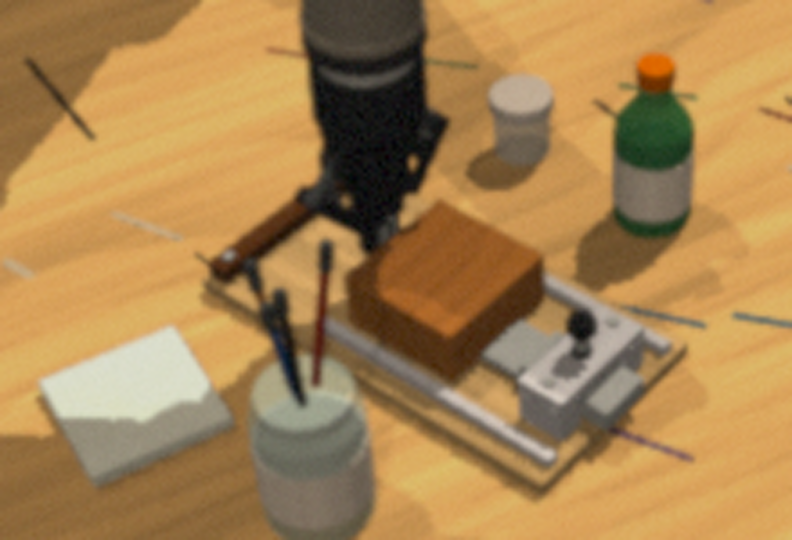

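Far edge has moved 15.1 mm (551.7 to 566.8), so contact offset is about 10.4 mm. The pin is still up. The tool lags and tilts slightly, so I'll correct the tilt and keep pushing in small steps.

apply_moves(dp=[[0, -0.04, -0.01], [0, -0.04, 0], [0, -0.04, 0]], twist=[[0.012, 0, 0], [0.006, 0, 0], [0.005, 0, 0]], jaw=[255, 255, 255])

```text
clock: 5.3
tcp_pos: [0.5407, -0.0945, 0.2076]
orientation: [-2.554, 1.816, -0.005]
contact_force: [-7.3, -1.9, 5.8]
grip_width: 0.0
```

```bash
python3 st.py; python3 chk.py s5z.png
```

```text
t 5.3 tcp [ 0.5407 -0.0945  0.2076] tip [ 0.5419 -0.0938  0.0346] w 7.4303733181853715e-06 F [-7.27 -1.85  5.78]
M [[0.329, -0.944, 0.007], [-0.944, -0.329, 0.005], [-0.002, -0.008, -1.0]] xang -70.81716296273707
tip rel face along U,V: 0.0188 -0.0008
shift tool to gap [-1.000e-03  4.680e-01 -1.632e+00]
((597.1258544921875, -71.92565155029297), (90.40421295166016, 100.48812866210938), 20.194765090942383) far edge moved mm (np.float64(580.2861815574522), np.float64(489.8821358694775))
knob z [0.069 0.072 0.074] 36 [ 0.693 -0.037  0.069]
```

The pin has dropped (knob 78 to 69 mm), with the jaw at about 28.9 mm. It needs a few mm more.

apply_moves(dp=[[0, -0.05, 0], [0, -0.02, 0]], twist=[[0, 0, 0], [0, 0, 0]], jaw=[255, 255])

```text
clock: 5.6
tcp_pos: [0.5457, -0.0928, 0.2069]
orientation: [-2.558, 1.821, 0.004]
contact_force: [-6.0, -2.4, 5.2]
grip_width: 0.0002
```

```bash
python3 st.py; python3 chk.py s6z.png
```

```text
t 5.6 tcp [ 0.5457 -0.0928  0.2069] tip [ 0.5455 -0.0923  0.0339] w 0.00016114470788095974 F [-5.96 -2.44  5.2 ]
M [[0.327, -0.945, -0.001], [-0.945, -0.327, 0.003], [-0.003, 0.0, -1.0]] xang -70.89052752123962
tip rel face along U,V: 0.0226 -0.0007
shift tool to gap [-1.000e-03  5.140e-01 -1.634e+00]
((601.713623046875, -70.20651245117188), (88.6229476928711, 100.60340881347656), 20.63543128967285) far edge moved mm (np.float64(584.294099667886), np.float64(495.67271377004465))
knob z [0.0692 0.0713 0.0733] 35 [ 0.693 -0.037  0.069]
```

The jaw is 33 mm back with the pin down. I'll back off to release it.

apply_moves(dp=[[0, 0.06, 0], [0, 0.08, 0], [0, 0.08, 0], [0, 0.08, 0], [0, 0, 0]], twist=[[0, 0, 0], [0, 0, 0], [0, 0, 0], [0, 0, 0], [0, 0, 0]], jaw=[255, 255, 255, 255, 255])

```text
clock: 6.2
tcp_pos: [0.5091, -0.1056, 0.2071]
orientation: [-2.556, 1.82, 0.001]
contact_force: [0.3, 0.5, 0.4]
grip_width: 0.0001
```

```bash
python3 st.py; python3 chk.py s7z.png
```

```text
t 6.2 tcp [ 0.5091 -0.1056  0.2071] tip [ 0.5094 -0.105   0.0341] w 5.269762647944662e-05 F [0.27 0.52 0.41]
M [[0.327, -0.945, 0.002], [-0.945, -0.327, 0.003], [-0.003, -0.003, -1.0]] xang -70.91389953322864
tip rel face along U,V: -0.0156 -0.0001
shift tool to gap [-1.000e-03  1.910e-01 -1.633e+00]
((592.6857299804688, -73.45388793945312), (93.60740661621094, 100.31725311279297), 20.61907386779785) far edge moved mm (np.float64(577.1925678256937), np.float64(483.5866629306935))
knob z [0.0694 0.0716 0.0733] 33 [ 0.692 -0.037  0.069]
```

View pics/s7z.png

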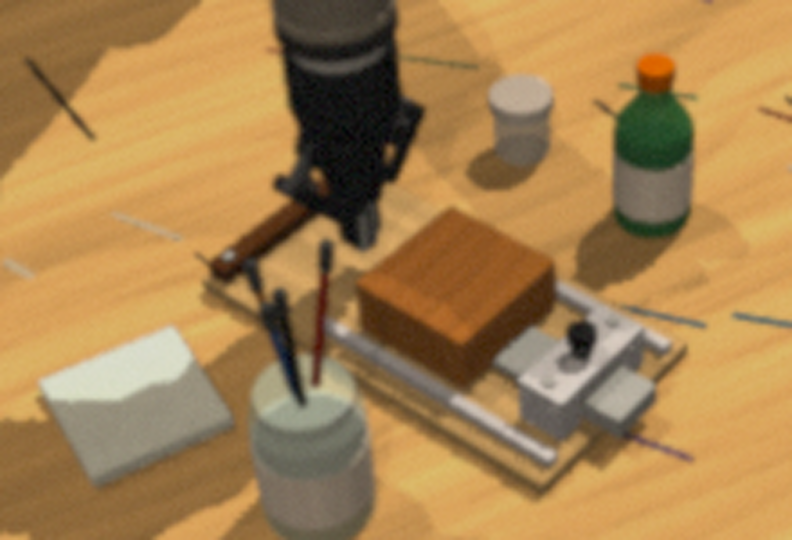

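The jaw (crop 455,295) has sprung back to about 25.5 mm, the knob (580,338) sits low, and the fingers (360,240) are clear. I'll raise the tool clear of the clamp.

apply_moves(dp=[[0, 0, -0.1], [0, 0, -0.2], [0, 0, -0.2], [0, 0, -0.2], [0, 0, -0.2], [0, 0, -0.1], [0, 0, 0], [0, 0, 0]], twist=[[0, 0, 0], [0, 0, 0], [0, 0, 0], [0, 0, 0], [0, 0, 0], [0, 0, 0], [0, 0, 0], [0, 0, 0]], jaw=[255, 255, 255, 255, 255, 255, 255, 255])

```text
clock: 7.1
tcp_pos: [0.5128, -0.1034, 0.3367]
orientation: [-2.555, 1.811, -0.008]
contact_force: [-1.2, 0.2, -0.3]
grip_width: -0.0002
```

```bash
python3 st.py; python3 chk.py s8z.png; python3 - <<'E'
from h import *
f=dict(np.load('/tmp/top.npz'))
cv2.imwrite('pics/t8.png',f['color'][:,:,::-1])
for u,v in[(252,236),(270,284),(381,188),(407,243)]: print(u,v,bydepth(f,u,v).round(4))
E
```

```text
t 7.1 tcp [ 0.5128 -0.1034  0.3367] tip [ 0.5144 -0.1025  0.1637] w -0.00019282918451044064 F [-1.24  0.2  -0.27]
M [[0.331, -0.944, 0.01], [-0.944, -0.331, 0.005], [-0.002, -0.011, -1.0]] xang -70.66060420073214
tip rel face along U,V: -0.01 0.0005
shift tool to gap [ 0.007  0.236 -0.555]
((592.4619750976562, -73.71510314941406), (95.0032958984375, 99.68264770507812), 20.0599308013916) far edge moved mm (np.float64(577.5903695026409), np.float64(482.58789772002575))
knob z [0.0694 0.0719 0.0724] 36 [ 0.693 -0.037  0.07 ]
252 236 [0.5569 0.1019 0.1397]
270 284 [0.4437 0.0636 0.0564]
381 188 [ 0.6707 -0.214   0.1043]
407 243 [ 0.5405 -0.2932  0.0144]
```

View pics/s8z.png

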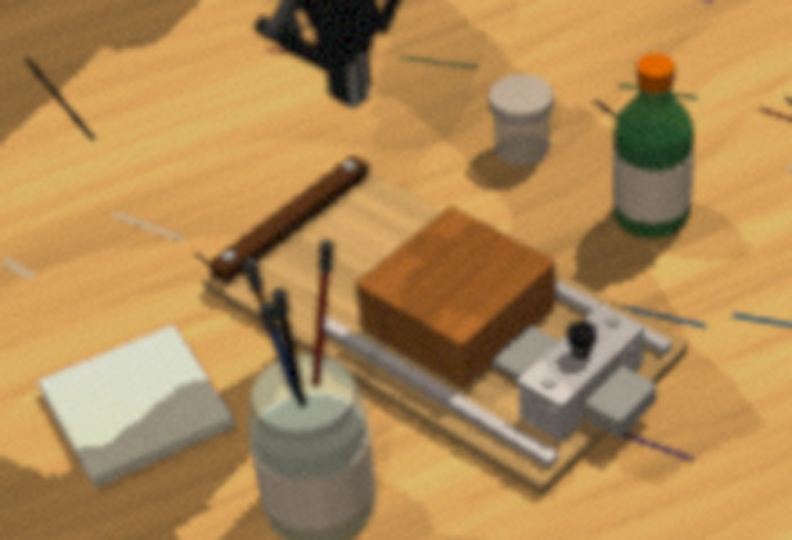

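The jaw is held at about 26 mm (far edge 551.7 to 577.6), the pin is down, the gripper is clear and the bystanders haven't moved. Handing in.

```bash
python3 -c "
from h import *
print(r.hand_in(), r.get_obs()['clock'])"
```

```text
the job is handed in; nothing more can be done
the job is handed in; nothing more can be done
```

The clamp is open in its middle holding position and the job is handed in. With the fingers shut, I pushed the jaw back about 33 mm. The pin dropped into the first notch and the jaw never neared the second. I then backed off, and the jaw sprang back onto the pin.

**Last checks, all passed:**
- **Jaw:** it is held at about 25.9 mm, against the expected 26 mm.
- **Pin:** the knob top is about 69 mm above the table, down from 78 mm, and was not touched.
- **Robot:** the gripper is about 10 cm clear above the clamp. The highest force I read was about 11 N, and the clock was just over 7 s at hand-in.
- **Bystanders:** the jar, bottle, pot and panel are where they started, as far as the camera can tell. At fixed pixels on each, positions agree to within 1 mm, and height readings differ by up to 6 mm, which looks like depth noise.

**Small disagreement:** the tool lagged and tilted by up to about 2° while lowering and pushing, and I corrected this along the way.

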